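# Right an upturned bench supply and push it into its bay

## Task

The small bench power supply lies upside down on the mat, feet in the air. Turn it over end for end: stand it on its back end (front panel up) and let go, take it afresh, then set it down on its feet in front of the empty bay of the low riser, its back towards the bay and clear of it, and let go again. Then push it straight into the bay, gently, until its back rests against the stop and it lines up with the supply next to it; do not let it topple, and leave the other things where they are.

Things in the scene. Friction and masses are not known exactly. Their poses are not given: they have to be found in the camera images.
- supply: Loose beige metal box, 110 mm long (x), 60 wide (y), 54 high (z) with its 4 mm rubber feet; 0.25 to 0.5 kg, mass centre in the middle. Origin at its centre; x points to the front panel, z from the cover to the feet. Centre height: 27 mm upside down (as found, z up), 55 mm on its back end (x up), 27 mm on its feet (z down). Sides and ends are flat; the feet are 14 mm discs near the corners.
- supply_front (a point): Centre of the supply's front panel, 55 mm from its centre along +x: a flat grey face with a dark display and round dark sockets (details stand out 1 mm).
- supply_back (a point): Centre of the supply's back face, 55 mm from its centre along -x: plain, with a dark square inlet. The cover (z = -27 mm) has five dark vent slots.
- riser: Grey steel riser, fixed; flat top 72 mm above the table. Two bays side by side, open on its -x side, each 90 mm wide, 64 high inside; walls 6 mm. Origin on the table in the middle of the empty bay; x points into the bay, y across to the other bay, z up. Roof and walls run from x = -40 (mouth) to +60 mm. The other bay (centre y = +96 mm) holds an identical supply, fixed, already home.
- bay_stop (a point): Centre of the face of the empty bay's stop, 27 mm above the table, at the riser's x = +45 mm: a rigid dark steel wall 46 mm high. Axes as the riser's. A supply that is home has its front panel 110 mm in front of this, at x = -65 mm, standing out 25 mm from the mouth.
- bay_mouth (a point): Middle of the mouth of the empty bay, 27 mm above the table, 85 mm in front of the stop; the axes are the riser's.
- spool: Bystander: solder spool standing on its flange, 60 mm across, 45 mm high; origin at its underside. Leave alone.
- jar: Bystander: small jar, 56 mm across, 75 mm high; origin at its underside. Leave alone.
- driver: Bystander: screwdriver with a blue handle, 170 mm long, lying along its x; origin at its underside. Leave alone.
- tin: Bystander: flat round metal tin, 64 mm across, 26 mm high; origin at its underside. Leave alone.
There are look-alikes about, which are no part of the job. There is more than one size of the supply; the job needs the larger. Several things have the shape of the riser; the one meant has the colours described above.

How it is judged:
By the outcome, as a careful person would: the job done as asked, in the order asked, and still so for the second after the job is handed in, with the robot touching nothing.
It also fails if it takes over 72 s, if anything falls off the work surface, if the arm or the gripper's body presses on something with over 40 N, if the wrist force passes 120 N, or if a joint passes its speed limit or range.

## Robot

A 7-joint arm with a two-finger parallel gripper is mounted at the origin on the work surface. World frame = base frame: x ahead of the robot, y to its left, z up, the work surface at z = 0. Lengths are in m, angles in rad, forces in N, time in s.
With the tool pointing down it reaches from about 0.4 to 0.85 m from the base axis. Payload 10.4 kg.
Tool frame: the origin (TCP) lies at the very end of the fingers, on their centre line; the grasp point (between the pads) lies 19 mm behind it; z points along the fingers, y is the line along which they close (so a half turn about z gives the same grasp; the last joint's range is limited). The gripper opens to 87 mm and grips with 3 to 60 N. Pads are 19 mm wide; open, the fingers measure 117 mm over their backs; the gripper's body (75 mm by 190 mm) begins 51 mm behind the grasp point.
Start: joints at [1.098, 0.332, -0.065, 1.46, 0.022, 1.35, -0.088], TCP at [0.272, -0.563, 0.2] pointing down, gripper open.
Joint ranges: [-2.6, 2.6], [-0.5, 2.12], [-1.47, 1.34], [0.16, 2.42], [-1.27, 4.41], [0.06, 2.06], [-2.6, 2.6]. Speed limits (rad/s): [2.22, 2.22, 2.79, 2.79, 3.14, 3.14, 3.14].

## Interface

Orientations are given as a unit quaternion [x, y, z, w].
In Python, from bench import status, camera, order gives the robot as it stands.
- The arm moves only by the tool jog_arm, never from a script. Its argument "plan" is a list of rows, each a list of 7 numbers: the turn, a rotation vector about the tool's x, y, z in rad, then the shift along the tool's x, y, z in mm, then the opening, from -1 (shut) to 1 (fully open). A call has 1 to 12 rows; each row is the pose to reach, as a shift and turn from the pose commanded when the call began, along the tool's axes at that moment; what a row does not reach only later rows make up. A row lasts 1/10 s, in which the tool goes at most 50 mm and 8.59 degrees, less where a joint would pass 70% of its speed; a pose out of reach is approached as far as the arm can. A call with a gripper value outside its range is refused whole. The fingers move at their own pace and stop on an object; "squeeze" is the grip in N (left out, the last holds). Time passes only in rows, so rows that repeat a pose let the fingers close. It gives the time, the measured TCP pose, the force, the opening and the grip force at its end, in the units of the state.
- status.read_state(): the state, without advancing time (a new reading comes with each control period).
- camera(name): name is "side" or "top"; returns a dict with "image" (400x640x3 uint8, red, green, blue), "z_map" (400x640 float32, m along the optical axis (not along the pixel's ray), 0 where there is no reading), "fx", "fy", "cx", "cy" (pixels), "world_from_camera" (4x4, takes a point from camera to world coordinates). Camera axes: x right, y down, z forward; pixel columns grow to the right and rows downward; lengths in m; the calibration is good to about 2 mm. A picture is of the moment at which its call begins.
- order.close_job(): hands the job in; it is judged then, once.
The state is a dict: "time": time; "joint_positions": joint angles; "joint_vel": joint speeds; "joint_torque": joint torques, N m; "ee_pos": TCP position; "eef_rot": TCP orientation; "ft_force": force on the tool from outside, world axes, zero at the start; "torque": the same for the moment, N m; "width": finger opening in m; "grip_force": force on a finger pad.
Only numpy, scipy, OpenCV 4.12 (cv2) and the standard library are available. Lean on these libraries where they do the work, as an engineer would, in place of code of your own. Each camera call takes 0.05 s, during which the arm holds its last target. There are 200 camera calls.

## Working session

There is one attempt and no reset: what is moved stays moved. The work goes in short steps, Python scripts to look and compute and a tool call to move; the robot and the scene stay as the last step left them, time stands still between calls to the robot, and variables do not carry over. Pictures are saved under pics/ and viewed, at most 10 in all, crops included, and the job is handed in when it is done.

Besides the shell and the picture viewer there is one more tool, called after "Request:" as name(argument=value, ...), one argument or row to a line, values as JSON. jog_arm: Moves the arm, as the interface text tells. Its arguments: {"type":"object","properties":{"plan":{"type":"array"},"squeeze":{"type":"number"}},"required":["plan"]}

```bash
mkdir -p pics; cat > h.py <<'E'
import numpy as np, cv2, json
from bench import status, camera, order
from scipy.spatial.transform import Rotation as R
def snap(n, f=None):
    c=camera(n)
    if f: cv2.imwrite('pics/'+f, c['image'][:,:,::-1])
    return c
def cloud(c):
    z=c['z_map']; v,u=np.mgrid[:z.shape[0],:z.shape[1]]
    p=np.stack([(u-c['cx'])/c['fx']*z,(v-c['cy'])/c['fy']*z,z],-1)
    T=np.array(c['world_from_camera']); w=p@T[:3,:3].T+T[:3,3]; w[z==0]=np.nan
    return w
E
python3 - <<'E'
from h import *
a=snap('top','t1.png'); b=snap('side','s1.png')
for c in(a,b):print(np.round(c['world_from_camera'],3).tolist(),c['fx'])
np.savez('v1.npz',ti=a['image'],tw=cloud(a),si=b['image'],sw=cloud(b))
print(status.read_state())
E
```

```text
[[0.003, -0.993, 0.115, 0.317], [-1.0, -0.004, -0.012, -0.005], [0.013, -0.115, -0.993, 1.155], [0.0, 0.0, 0.0, 1.0]] 409.39497370287853
[[-0.983, -0.147, 0.114, 0.322], [-0.185, 0.709, -0.681, 0.738], [0.019, -0.69, -0.724, 0.859], [0.0, 0.0, 0.0, 1.0]] 379.8096769805043
{'time': 0.1, 'joint_positions': array([ 1.09837747,  0.33281622, -0.06470535,  1.46081745,  0.02160326,
        1.34989865, -0.08849274]), 'joint_vel': array([-1.84549469e-03, -2.48820734e-05, -1.94559163e-03, -3.30472295e-03,
       -6.44328510e-04,  1.10787271e-04,  9.23742684e-06]), 'joint_torque': array([ 2.59103683e-03, -6.24547505e+01,  2.52214365e-02, -3.90718603e+01,
       -6.14762306e-02,  3.66222288e-02,  8.54393761e-05]), 'ee_pos': array([ 0.27159503, -0.56250825,  0.19974785]), 'eef_rot': array([ 9.74810619e-01,  2.23033340e-01, -1.65874983e-04, -5.99541285e-04]), 'ft_force': array([-0.18456966,  0.79566332, -0.30913533]), 'torque': array([-0.00169659, -0.00485166, -0.01669693]), 'grip_force': 0.0, 'width': 0.0867084166167413}
```

View pics/t1.png

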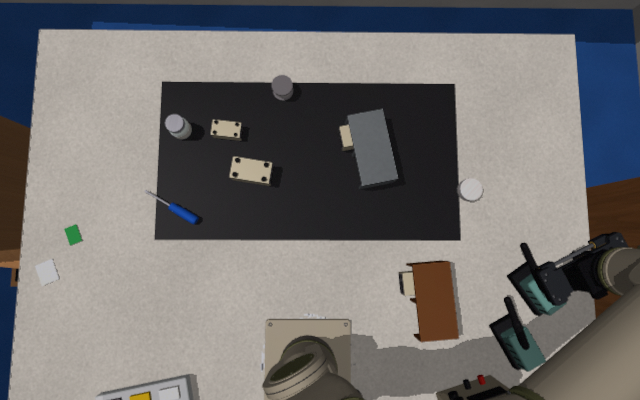

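View pics/s1.png

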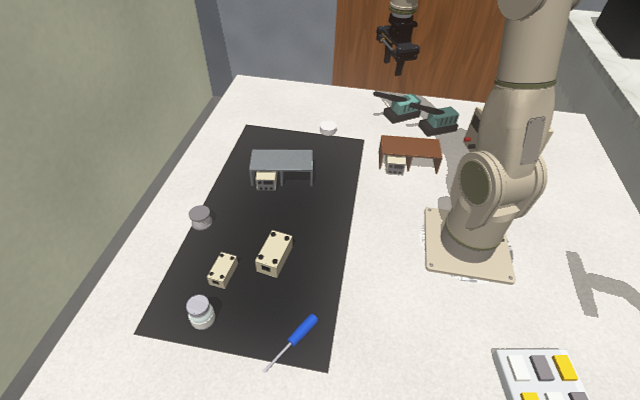

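```bash
cat >> h.py <<'E'
def rect(w,mask):
    p=w[mask]; p=p[~np.isnan(p).any(1)]
    (c,s,a)=cv2.minAreaRect((p[:,:2]*1000).astype(np.float32)); return np.round(c,1),np.round(s,1),round(a,1),np.round(np.percentile(p[:,2],[5,50,95])*1000,1),len(p)
def box(w,im,lo,hi,win):
    u0,u1,v0,v1=win; m=np.zeros(w.shape[:2],bool); m[v0:v1,u0:u1]=1
    with np.errstate(invalid='ignore'): m&=(w[...,2]>lo)&(w[...,2]<hi)
    return m
E
python3 - <<'E'
from h import *
d=np.load('v1.npz'); w=d['tw'];im=d['ti']
for n,lo,hi,win in [('big',.042,.065,(222,282,145,195)),('small',.02,.065,(205,248,112,145)),('riser',.064,.085,(340,405,100,195)),('nb',.04,.062,(335,360,118,158)),('spool',.035,.06,(265,300,70,105)),('jar',.06,.09,(160,195,108,142)),('tin',.015,.04,(455,490,175,205))]:
    print(n,rect(w,box(w,im,lo,hi,win)))
print('table',np.nanmedian(w[200:230,250:330,2]))
w=d['sw']
for n,lo,hi,win in [('big',.046,.065,(250,300,225,282)),('riser',.066,.085,(240,322,140,190)),('nb',.046,.062,(250,280,168,192))]:
    print('side',n,rect(w,box(w,im,lo,hi,win)))
print('table',np.nanmedian(w[290:310,260:290,2]))
s=d['si'][:,:,::-1]
big=cv2.resize(s[140:300,190:330],None,fx=4,fy=4,interpolation=cv2.INTER_CUBIC)[:600]
t=cv2.resize(d['ti'][100:200,220:400,::-1],None,fx=4,fy=4)[:400]
cv2.imwrite('pics/c1.png',big)
E
```

```text
big (array([520.2, 157.4]), array([111.8,  60.7]), 81.0, array([45.3, 49.5, 53.7]), 888)
small (array([639.4, 231.5]), array([82.4, 45.8]), 84.5, array([28.4, 36.2, 40.8]), 498)
riser (array([ 581. , -172.7]), array([198.4, 100.9]), 11.1, array([67.5, 70.9, 74.2]), 2653)
nb (array([ 613.1, -102.8]), array([96.5, 28.2]), 11.3, array([44.9, 52.5, 56.5]), 236)
spool (array([763.9,  76.1]), array([58.2, 58.3]), 20.2, array([40.4, 44.2, 47.3]), 346)
jar (array([643.4, 363.3]), array([49.5, 47.6]), 45.4, array([67.2, 74.2, 77.6]), 290)
tin (array([ 473., -455.]), array([62. , 62.8]), 61.4, array([19.5, 24.2, 27.9]), 422)
table -0.0001699751211692302
side big (array([520.6, 159.5]), array([111.4,  61. ]), 81.2, array([46.8, 49.2, 53.3]), 767)
side riser (array([ 581.5, -170.7]), array([197.5, 105.5]), 11.6, array([68.2, 71.2, 73.8]), 1297)
side nb (array([ 623.5, -106.3]), array([89. , 44.5]), 9.4, array([47.9, 53. , 56.1]), 207)
table 7.460257696578765e-05
```

View pics/c1.png

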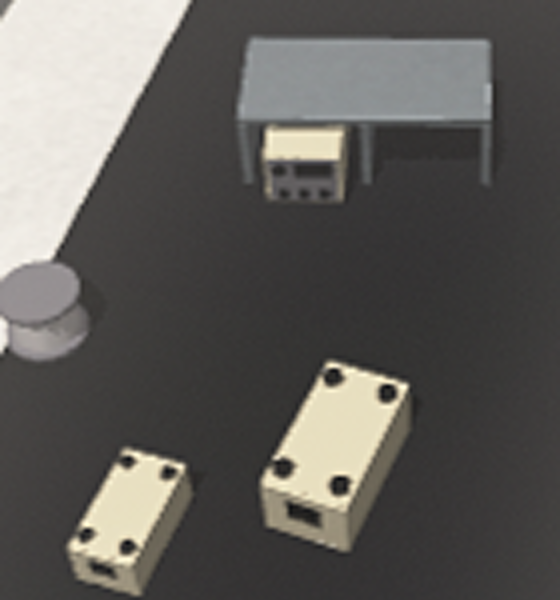

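The crop shows the beige box with dark inlet at crop (305,512), so its back faces +y and its front faces the riser. The grey riser's right-hand bay, at about (425,150), is empty.

Candidates in the top view:
- Large upside-down supply (251,170): chosen. It measures 112x61 mm, 54 mm high.
- Small upside-down supply (226,129): 82x46 mm, so not it.
- Supply in the grey bay (345,137): fixed.
- Supply in the brown riser (405,283): not part of the job.

The riser wanted is the grey one at (373,148).

```bash
cat >> h.py <<'E'
def tool(psi,tilt):
    p,t=np.radians([psi,tilt]); y=np.array([np.cos(p),np.sin(p),0]); h=np.array([-np.sin(p),np.cos(p),0])
    z=np.sin(t)*h-np.cos(t)*np.array([0,0,1]); return np.stack([np.cross(y,z),y,z],1)
def go(seq, frm=None):
    """seq: (name, grasp point mm, psi, tilt, back mm); prints rows relative to the current pose (or frm)"""
    s=status.read_state()
    R0=R.from_quat(s['eef_rot']).as_matrix(); p0=s['ee_pos']*1000
    if frm: R0=tool(*frm[1:3]); p0=np.array(frm[0])+19*R0[:,2]-frm[3]*R0[:,2]
    for n,G,psi,t,b in seq:
        M=tool(psi,t); p=np.array(G)+(19-b)*M[:,2]
        print(n,np.round(R.from_matrix(R0.T@M).as_rotvec(),3).tolist(),np.round(R0.T@(p-p0),1).tolist(),'tcp',np.round(p,1))
    return s
E
python3 - <<'E'
from h import *
G=[516.5,133.7,27]
go([('hi',[516,20,220],-9,45,0),('pre',G,-9,45,100)])
E
```

```text
hi [0.377, 0.722, -0.913] [481.0, -429.3, -6.3] tcp [518.1  33.3 206.6]
pre [0.377, 0.722, -0.913] [490.6, -473.3, 116.0] tcp [507.5  77.1  84.3]
```

Request:
jog_arm(
  plan=[
    [0.377,0.722,-0.913,481,-429,-6,1],
    [0.377,0.722,-0.913,481,-429,-6,1],
    [0.377,0.722,-0.913,481,-429,-6,1],
    [0.377,0.722,-0.913,481,-429,-6,1],
    [0.377,0.722,-0.913,481,-429,-6,1],
    [0.377,0.722,-0.913,481,-429,-6,1],
    [0.377,0.722,-0.913,481,-429,-6,1],
    [0.377,0.722,-0.913,481,-429,-6,1],
    [0.377,0.722,-0.913,481,-429,-6,1],
    [0.377,0.722,-0.913,481,-429,-6,1],
    [0.377,0.722,-0.913,481,-429,-6,1],
    [0.377,0.722,-0.913,481,-429,-6,1],
  ],
)

```text
time: 1.3
ee_pos: [0.5017, -0.0067, 0.2058]
eef_rot: [0.703, 0.6, 0.291, -0.248]
ft_force: [0.9, -0.1, -0.1]
width: 0.0871
grip_force: 0.0
```

```bash
python3 - <<'E'
from h import *
G=[516.5,133.7,27]
s=go([('pre',G,-9,45,100),('mid',G,-9,45,50)])
print(s['joint_positions'],s['ee_pos'],s['time'],s['ft_force'])
E
```

```text
pre [0.0, 0.001, 0.0] [-26.7, -7.4, 145.1] tcp [507.5  77.1  84.3]
mid [0.0, 0.001, 0.0] [-26.6, -7.4, 195.1] tcp [513.1 112.   48.9]
[ 0.90781949  0.26039736 -0.52934615  1.80989321 -0.64631112  1.36204014
  0.44626797] [ 0.5016901  -0.00665495  0.20580823] 1.3 [ 0.85207491 -0.11599634 -0.05603492]
```

Request:
jog_arm(
  plan=[
    [0,0,0,-27,-7,50,1],
    [0,0,0,-27,-7,95,1],
    [0,0,0,-27,-7,140,1],
    [0,0,0,-27,-7,140,1],
    [0,0,0,-27,-7,140,1],
    [0,0,0,-27,-7,140,1],
  ],
)

```text
time: 1.9
ee_pos: [0.5077, 0.0702, 0.0884]
eef_rot: [0.703, 0.6, 0.291, -0.247]
ft_force: [-0.1, -0.6, -0.0]
width: 0.087
grip_force: 0.0
```

```bash
python3 - <<'E'
from h import *
G=[516.5,133.7,27]
s=go([('mid',G,-9,45,50),('G',G,-9,45,0)])
print(s['joint_positions'],s['ee_pos'],s['time'],s['ft_force'])
c=snap('side','s2.png'); 
w=cloud(c);t=snap('top');tw=cloud(t)
print(rect(tw,box(tw,0,.046,.058,(222,258,145,195))))
E
```

```text
mid [0.002, 0.001, 0.001] [2.0, -1.4, 57.8] tcp [513.1 112.   48.9]
G [0.002, 0.001, 0.001] [2.1, -1.5, 107.8] tcp [518.6 147.   13.6]
[ 0.80921081  0.38037079 -0.57907785  1.96825064 -0.67713083  1.05101903
  0.50343105] [0.50770114 0.07015989 0.088408  ] 1.9 [-0.13375007 -0.56977218 -0.04453281]
(array([522.6, 174. ]), array([77.4, 60.4]), 81.1, array([46.6, 49.5, 53.9]), 542)
```

View pics/s2.png

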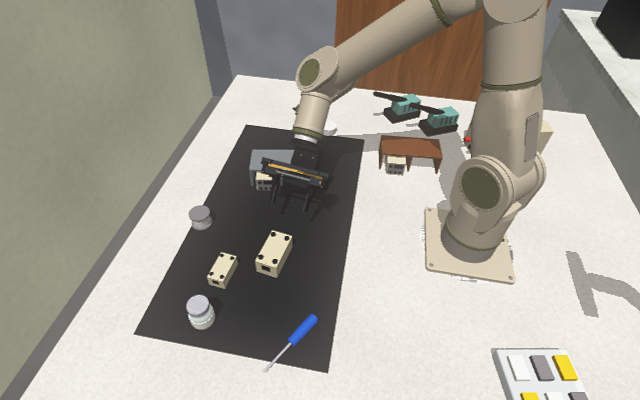

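Request:
jog_arm(
  plan=[
    [0.002,0.001,0.001,2,-1,40,1],
    [0.002,0.001,0.001,2,-1,75,1],
    [0.002,0.001,0.001,2,-1,100,1],
    [0.002,0.001,0.001,2,-1,108,1],
    [0.002,0.001,0.001,2,-1,108,1],
    [0.002,0.001,0.001,2,-1,108,1],
  ],
)

```text
time: 2.6
ee_pos: [0.5192, 0.1468, 0.0136]
eef_rot: [0.703, 0.6, 0.291, -0.248]
ft_force: [0.7, -1.0, 0.2]
width: 0.0874
grip_force: 0.0
```

Request:
jog_arm(
  plan=[
    [0,0,0,0,0,0,0],
    [0,0,0,0,0,0,0],
    [0,0,0,0,0,0,-0.2],
    [0,0,0,0,0,0,-0.2],
    [0,0,0,0,0,0,-0.2],
    [0,0,0,0,0,0,-0.2],
  ],
  squeeze=30,
)

```text
time: 3.2
ee_pos: [0.5184, 0.148, 0.013]
eef_rot: [0.702, 0.6, 0.291, -0.249]
ft_force: [-1.0, -2.8, 3.0]
width: 0.0598
grip_force: 30.0
```

```bash
python3 - <<'E'
from h import *
s=status.read_state(); print(s['ee_pos'],s['width'],s['grip_force'],s['ft_force'],s['joint_positions'])
M=R.from_quat(s['eef_rot']).as_matrix(); print(np.round(M,3)); print('G',s['ee_pos']*1000-19*M[:,2])
G=np.array([516.5,133.7,27])
go([('lift',G+[0,0,80],-9,45,0),('rot',[505,130,130],11.3,-45,0),('rot-mid',[510,130,120],1,0,0)])
go([('down',[505,130,82],11.3,-45,0)],([505,130,130],11.3,-45,0))
E
```

```text
[0.51844026 0.14795991 0.01298958] 0.05984973975067715 29.981580966850743 [-0.97837366 -2.79413593  3.03153329] [ 0.68876575  0.5207546  -0.62181492  2.0192589  -0.71244836  0.80599487
  0.51280904]
[[ 0.111  0.988  0.109]
 [ 0.698 -0.156  0.699]
 [ 0.707 -0.001 -0.707]]
G [516.36031406 134.68684864  26.42459389]
lift [-0.001, -0.0, -0.0] [56.3, 0.2, -57.6] tcp [518.6 147.   93.6]
rot [-0.001, -1.553, -0.392] [50.3, -5.9, -96.2] tcp [507.6 116.8 116.6]
rot-mid [0.067, -0.783, -0.165] [48.8, -5.6, -75.7] tcp [510. 130. 101.]
down [0.0, 0.0, 0.0] [33.9, 0.0, 33.9] tcp [507.6 116.8  68.6]
```

Request:
jog_arm(
  plan=[
    [0,0,0,0,0,0,-0.2],
    [0,0,0,15,0,-15,-0.2],
    [0,0,0,35,0,-35,-0.2],
    [0,0,0,56,0,-58,-0.2],
    [0,-0.12,-0.03,55,-1,-62,-0.2],
    [0.01,-0.24,-0.06,54,-2,-66,-0.2],
    [0.02,-0.36,-0.09,53,-2,-70,-0.2],
    [0.02,-0.48,-0.11,52,-3,-73,-0.2],
    [0.02,-0.6,-0.14,52,-4,-76,-0.2],
    [0.02,-0.72,-0.17,52,-5,-80,-0.2],
    [0.02,-0.72,-0.17,52,-5,-80,-0.2],
    [0.02,-0.72,-0.17,52,-5,-80,-0.2],
  ],
  squeeze=55,
)

```text
time: 4.4
ee_pos: [0.5094, 0.1302, 0.1054]
eef_rot: [0.704, 0.709, 0.039, -0.006]
ft_force: [-0.3, -0.9, -3.5]
width: 0.0593
grip_force: 55.0
```

```bash
python3 - <<'E'
from h import *
s=go([('rot',[505,130,130],11.3,-45,0)])
M=R.from_quat(s['eef_rot']).as_matrix(); print('G',s['ee_pos']*1000-19*M[:,2],s['joint_positions'],s['ft_force'],s['torque'])
E
```

```text
rot [-0.025, -0.841, -0.202] [-12.7, -1.3, -12.1] tcp [507.6 116.8 116.6]
G [508.49483303 129.03203724 124.32861772] [ 0.24161264  0.19549528 -0.59618966  1.87116638  0.07603522  1.0437358
 -0.37167839] [-0.30953574 -0.87232705 -3.47192515] [-0.30675986  0.01396422  0.00781957]
```

Request:
jog_arm(
  plan=[
    [0,-0.12,-0.03,-1,0,-2,-0.2],
    [-0.01,-0.24,-0.06,-3,0,-4,-0.2],
    [-0.01,-0.36,-0.09,-5,-1,-6,-0.2],
    [-0.02,-0.48,-0.115,-7,-1,-8,-0.2],
    [-0.02,-0.6,-0.144,-9,-1,-9,-0.2],
    [-0.025,-0.72,-0.173,-11,-1,-11,-0.2],
    [-0.025,-0.841,-0.202,-13,-1,-12,-0.2],
    [-0.025,-0.841,-0.202,-13,-1,-12,-0.2],
    [-0.025,-0.841,-0.202,-13,-1,-12,-0.2],
    [-0.025,-0.841,-0.202,-13,-1,-12,-0.2],
  ],
)

```text
time: 5.4
ee_pos: [0.5092, 0.1139, 0.1174]
eef_rot: [0.588, 0.712, -0.243, 0.296]
ft_force: [-0.3, -0.4, -3.2]
width: 0.0598
grip_force: 55.0
```

```bash
python3 - <<'E'
from h import *
s=go([('down',[505,130,81.5],11.3,-45,0)])
M=R.from_quat(s['eef_rot']).as_matrix(); print('G',s['ee_pos']*1000-19*M[:,2],s['joint_positions'],s['ft_force'],s['torque'])
c=snap('side'); im=c['image'][130:330,200:400,::-1]
cv2.imwrite('pics/s3.png',cv2.resize(im,None,fx=3,fy=3,interpolation=cv2.INTER_CUBIC))
E
```

```text
down [-0.003, 0.0, -0.005] [37.2, -1.0, 32.7] tcp [507.6 116.8  68.1]
G [506.58325461 127.1090236  130.8742881 ] [-0.31382686  0.50218354 -0.55634869  1.72475793  0.82896588  1.61310639
 -0.93654554] [-0.26390788 -0.40157168 -3.24330864] [1.39341549 0.17582845 0.02163659]
```

View pics/s3.png

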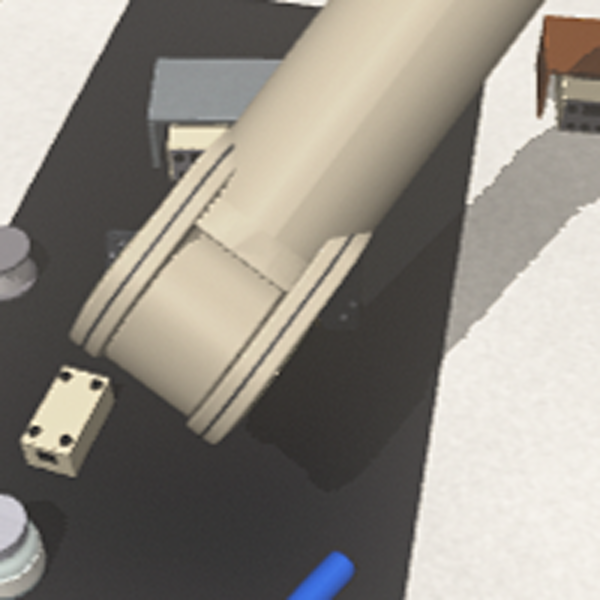

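Request:
jog_arm(
  plan=[
    [0,0,0,12,0,9,-0.2],
    [0,0,0,24,0,20,-0.2],
    [0,0,0,32,-1,27,-0.2],
    [0,0,0,35,-1,30,-0.2],
    [0,0,0,35,-1,30,-0.2],
    [0,0,0,35,-1,30,-0.2],
    [0,0,0,35,-1,30,-0.2],
  ],
)

```text
time: 6.15
ee_pos: [0.5075, 0.1192, 0.0718]
eef_rot: [0.586, 0.713, -0.243, 0.298]
ft_force: [-0.7, 0.0, -4.4]
width: 0.0596
grip_force: 55.0
```

```bash
python3 - <<'E'
from h import *
s=go([('down',[505,130,80],11.3,-45,0)])
M=R.from_quat(s['eef_rot']).as_matrix(); print('G',s['ee_pos']*1000-19*M[:,2],s['ft_force'],s['torque'])
c=snap('top'); im=c['image'][100:250,180:380,::-1]; w=cloud(c)
cv2.imwrite('pics/t3.png',cv2.resize(im,None,fx=4,fy=4,interpolation=cv2.INTER_CUBIC))
E
```

```text
down [0.001, 0.003, -0.003] [2.1, -0.3, 5.3] tcp [507.6 116.8  66.6]
G [504.8426643  132.37816968  85.18354011] [-0.71350738  0.0180407  -4.39816034] [ 1.36918228  0.2221526  -0.02676491]
```

View pics/t3.png

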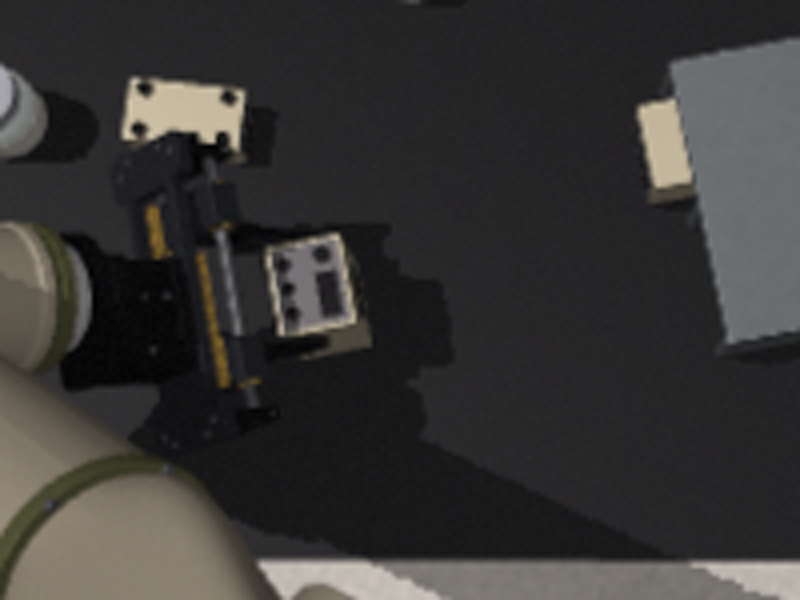

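The front panel faces up at crop (310,285) and the box looks upright. The gripper's end hangs over the small supply at crop (190,140), but well above it. I'll lower to contact.

Request:
jog_arm(
  plan=[
    [0,0,0,0.7,0,0.7,-0.2],
    [0,0,0,1.5,0,1.5,-0.2],
    [0,0,0,2.2,0,2.2,-0.2],
    [0,0,0,2.8,0,2.8,-0.2],
    [0,0,0,3.2,0,3.2,-0.2],
    [0,0,0,3.2,0,3.2,-0.2],
    [0,0,0,3.2,0,3.2,-0.2],
  ],
)

```text
time: 6.9
ee_pos: [0.5073, 0.1189, 0.0668]
eef_rot: [0.586, 0.713, -0.243, 0.297]
ft_force: [0.2, 0.3, -3.7]
width: 0.0597
grip_force: 55.0
```

```bash
python3 - <<'E'
from h import *
s=go([('down',[505,130,80],11.3,-45,0)])
M=R.from_quat(s['eef_rot']).as_matrix(); print('G',s['ee_pos']*1000-19*M[:,2],s['ft_force'],s['torque'])
c=snap('top'); w=cloud(c); m=box(w,0,.104,.125,(235,285,150,190)); print(rect(w,m))
p=w[m]; A=np.c_[p[:,:2],np.ones(len(p))]; print('plane',np.linalg.lstsq(A,p[:,2],rcond=None)[0])
E
```

```text
down [0.0, 0.003, -0.002] [-1.3, -0.0, 1.7] tcp [507.6 116.8  66.6]
G [504.63095351 132.09748557  80.21756633] [ 0.17609647  0.29662983 -3.72679883] [ 1.42370543  0.21476385 -0.02398568]
(array([507.3, 137.3]), array([88.3, 66.6]), 19.3, array([107.1, 111.1, 119.9]), 548)
plane [-0.00157365  0.07883921  0.10172984]
```

Request:
jog_arm(
  plan=[
    [0,0,0,0.4,0,0.4,-0.2],
    [0,0,0,0.8,0,0.8,-0.2],
    [0,0,0,1.1,0,1.1,-0.2],
    [0,0,0,1.1,0,1.1,-0.2],
    [0,0,0,1.1,0,1.1,-0.2],
  ],
)

```text
time: 7.45
ee_pos: [0.5074, 0.1189, 0.066]
eef_rot: [0.586, 0.713, -0.243, 0.298]
ft_force: [-1.4, 0.5, 5.0]
width: 0.0595
grip_force: 55.0
```

```bash
python3 - <<'E'
from h import *
s=status.read_state()
M=R.from_quat(s['eef_rot']).as_matrix(); print('G',s['ee_pos']*1000-19*M[:,2],s['ft_force'],s['torque'])
c=snap('top'); w=cloud(c); im=c['image'].astype(int)
m=box(w,0,.104,.118,(246,270,158,184)); print(rect(w,m))
p=w[m]; A=np.c_[p[:,:2],np.ones(len(p))]; print('plane',np.linalg.lstsq(A,p[:,2],rcond=None)[0],len(p))
E
```

```text
G [504.72917629 132.08164586  79.4116475 ] [-1.41683608  0.54696303  5.02616446] [ 0.1747606   0.59227111 -0.26093783]
(array([509. , 131.9]), array([69.1, 52.2]), 9.0, array([106.4, 110.1, 113.7]), 463)
plane [ 0.00343486 -0.00035511  0.10838369] 463
```

Contact at the expected height, with the top plane level at 110 mm. I'll release and back off.

Request:
jog_arm(
  plan=[
    [0,0,0,0,0,0,0.2],
    [0,0,0,0,0,0,0.5],
    [0,0,0,0,0,0,1],
    [0,0,0,0,0,0,1],
    [0,0,0,0,0,0,1],
    [0,0,0,0,0,-15,1],
    [0,0,0,0,0,-40,1],
    [0,0,0,0,0,-80,1],
    [0,0,0,0,0,-115,1],
    [0,0,0,0,0,-115,1],
    [0,0,0,0,0,-115,1],
  ],
)

```text
time: 8.6
ee_pos: [0.4911, 0.2, 0.1468]
eef_rot: [0.586, 0.714, -0.242, 0.298]
ft_force: [0.2, -0.7, -0.7]
width: 0.0868
grip_force: 0.0
```

```bash
python3 - <<'E'
from h import *
s=status.read_state(); print(s['ft_force'],s['width'])
c=snap('top','t4.png'); w=cloud(c); m=box(w,0,.100,.118,(236,285,150,195)); print(rect(w,m))
p=w[m]; A=np.c_[p[:,:2],np.ones(len(p))]; print('plane',np.linalg.lstsq(A,p[:,2],rcond=None)[0],len(p))
x,y=505,132
go([('A',[x,y-20,230],11.3,0,0),('B',[x,y,79.5],11.3,45,110),('G',[x,y,79.5],11.3,45,0)])
E
```

```text
[ 0.22160293 -0.66543828 -0.65142961] 0.08683364327294621
(array([504.5, 132.3]), array([60. , 53.8]), 12.2, array([105.6, 109.9, 113. ]), 457)
plane [ 0.01312397 -0.00393649  0.10365208] 457
A [0.001, 0.789, -0.002] [-107.8, -3.2, 16.6] tcp [505. 112. 211.]
B [0.002, 1.575, -0.002] [-91.6, 0.7, 95.6] tcp [517.6  68.9 143.8]
G [0.002, 1.575, -0.002] [18.4, 0.4, 95.2] tcp [502.4 145.2  66.1]
```

View pics/t4.png

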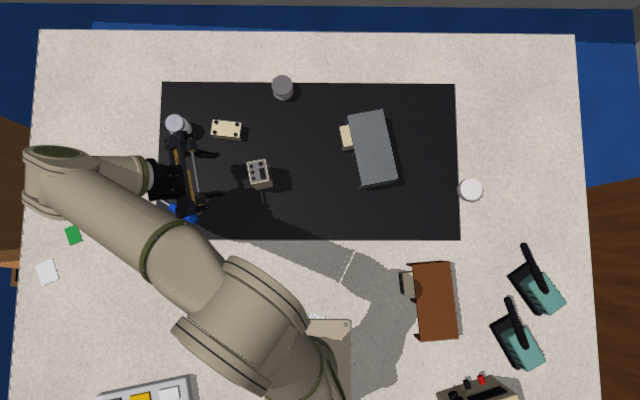

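The picture shows the supply standing alone on its back end at (259,173), panel up. The other objects haven't moved.

Request:
jog_arm(
  plan=[
    [0,0.1,0,-35,0,-20,1],
    [0,0.23,0,-70,-1,-20,1],
    [0,0.37,0,-95,-2,-8,1],
    [0,0.51,0,-108,-3,5,1],
    [0,0.65,0,-108,-3,12,1],
    [0,0.789,0,-108,-3,17,1],
    [0,0.93,0,-115,-3,35,1],
    [0,1.07,0,-110,-2,60,1],
    [0,1.21,0,-100,0,85,1],
    [0,1.35,0,-92,1,96,1],
    [0.002,1.49,0,-92,1,96,1],
    [0.002,1.575,-0.002,-92,1,96,1],
  ],
)

```text
time: 9.85
ee_pos: [0.5174, 0.0655, 0.1419]
eef_rot: [0.588, 0.711, 0.244, -0.299]
ft_force: [0.6, 0.9, -0.4]
width: 0.0873
grip_force: 0.0
```

Request:
jog_arm(
  plan=[
    [0,0,0,0,0,0,1],
    [0,0,0,0,0,0,1],
    [0,0,0,0,0,0,1],
  ],
)

```text
time: 10.15
ee_pos: [0.518, 0.0697, 0.1447]
eef_rot: [0.585, 0.715, 0.242, -0.295]
ft_force: [0.5, 0.3, -0.3]
width: 0.0871
grip_force: 0.0
```

```bash
python3 - <<'E'
from h import *
x,y=504.5,132.3
s=go([('B',[x,y,79.5],11.3,45,110),('G',[x,y,79.5],11.3,45,0)])
print(s['joint_positions'],s['ee_pos'],s['ft_force'])
c=snap('side'); w=cloud(c); m=box(w,0,.100,.118,(240,310,170,280)); print(rect(w,m))
E
```

```text
B [-0.001, 0.002, 0.002] [-0.8, -1.0, 0.3] tcp [517.1  69.2 143.8]
G [-0.001, 0.002, 0.002] [-0.6, -0.9, 110.3] tcp [501.9 145.5  66.1]
[ 0.61916781  0.46510884 -0.46847133  1.68484301 -0.5287716   1.38102048
  0.55725127] [0.51802076 0.06973106 0.14465916] [ 0.54703605  0.25206399 -0.33410461]
(array([504.9, 132.9]), array([60.1, 55.7]), 11.5, array([102.3, 109.6, 112.2]), 400)
```

Request:
jog_arm(
  plan=[
    [0,0,0.002,-1,-1,35,1],
    [0,0,0.002,-1,-1,70,1],
    [0,0,0.002,-1,-1,95,1],
    [0,0,0.002,-1,-1,106,1],
    [0,0,0.002,-1,-1,110,1],
    [0,0,0.002,-1,-1,110,1],
    [0,0,0.002,-1,-1,110,1],
  ],
)

```text
time: 10.9
ee_pos: [0.503, 0.1432, 0.0663]
eef_rot: [0.587, 0.714, 0.243, -0.295]
ft_force: [0.1, -1.0, 1.1]
width: 0.0871
grip_force: 0.0
```

Request:
jog_arm(
  plan=[
    [0,0,0,0,0,0,0.6],
    [0,0,0,0,0,0,0.5],
    [0,0,0,0,0,0,0.4],
    [0,0,0,0,0,0,0.3],
    [0,0,0,0,0,0,0.1],
    [0,0,0,0,0,0,-0.2],
    [0,0,0,0,0,0,-0.2],
    [0,0,0,0,0,0,-0.2],
  ],
  squeeze=30,
)

```text
time: 11.7
ee_pos: [0.5022, 0.144, 0.0656]
eef_rot: [0.586, 0.714, 0.243, -0.296]
ft_force: [0.8, -1.2, 0.9]
width: 0.0594
grip_force: 30.0
```

```bash
python3 - <<'E'
from h import *
s=status.read_state()
M=R.from_quat(s['eef_rot']).as_matrix(); G=s['ee_pos']*1000-19*M[:,2]; print('G',G,s['ft_force'],s['width'],s['joint_positions'])
c=snap('side'); w=cloud(c); m=box(w,0,.100,.118,(240,310,170,280)); print(rect(w,m))
go([('lift',G+[0,0,50],11.3,45,0),('mid',[504,80,130],11.3,0,0)])
E
```

```text
G [504.81603558 130.85126007  79.01316472] [ 0.80115997 -1.17590954  0.88920772] 0.059427809730078336 [ 0.54344307  0.52199065 -0.50593903  1.81848692 -0.56045162  1.15722381
  0.57164416]
(array([519.4, 104.9]), array([ 85.7, 132.5]), 40.1, array([102.7, 110. , 114.8]), 492)
lift [0.0, -0.001, -0.002] [35.4, -0.1, -35.3] tcp [502.2 144.  115.6]
mid [-0.0, -0.786, -0.002] [-12.5, -10.7, -76.8] tcp [504.  80. 111.]
```

Request:
jog_arm(
  plan=[
    [0,0,0,0,0,0,-0.2],
    [0,0,0,12,0,-12,-0.2],
    [0,0,0,35,0,-35,-0.2],
    [0,-0.1,0,30,-2,-45,-0.2],
    [0,-0.22,0,22,-4,-54,-0.2],
    [0,-0.34,0,14,-6,-62,-0.2],
    [0,-0.46,0,4,-8,-70,-0.2],
    [0,-0.58,0,-6,-10,-75,-0.2],
    [0,-0.7,0,-12,-11,-77,-0.2],
    [0,-0.786,-0.002,-12,-11,-77,-0.2],
    [0,-0.786,-0.002,-12,-11,-77,-0.2],
    [0,-0.786,-0.002,-12,-11,-77,-0.2],
  ],
  squeeze=55,
)

```text
time: 12.95
ee_pos: [0.5029, 0.0807, 0.1117]
eef_rot: [0.634, 0.774, 0.0, -0.001]
ft_force: [0.6, -1.1, -3.1]
width: 0.0596
grip_force: 55.0
```

```bash
python3 - <<'E'
from h import *
s=go([('rot',[503,20,110],11.3,-45,0),('over',[503,-25,110],11.3,-45,0)])
M=R.from_quat(s['eef_rot']).as_matrix(); G=s['ee_pos']*1000-19*M[:,2]; print('G',G,s['ft_force'],s['width'],s['joint_positions'])
E
```

```text
rot [-0.001, -0.787, 0.002] [-72.9, -11.9, 15.0] tcp [505.6   6.8  96.6]
over [-0.001, -0.787, 0.002] [-117.1, -20.8, 14.9] tcp [505.6 -38.2  96.6]
G [502.93762926  80.61829971 130.70605168] [ 0.6451615  -1.09337868 -3.13420635] 0.05957569887027964 [ 0.19546622  0.18726878 -0.48432554  1.85213334  0.09378606  1.12624196
 -0.12351173]
```

Request:
jog_arm(
  plan=[
    [0,-0.1,0,-10,-1,2,-0.2],
    [0,-0.22,0,-22,-3,4,-0.2],
    [0,-0.34,0,-36,-6,7,-0.2],
    [0,-0.46,0,-50,-8,10,-0.2],
    [0,-0.58,0,-64,-11,13,-0.2],
    [0,-0.7,0,-78,-14,15,-0.2],
    [0,-0.787,0.002,-93,-17,15,-0.2],
    [0,-0.787,0.002,-108,-19,15,-0.2],
    [0,-0.787,0.002,-117,-21,15,-0.2],
    [0,-0.787,0.002,-117,-21,15,-0.2],
    [0,-0.787,0.002,-117,-21,15,-0.2],
    [0,-0.787,0.002,-117,-21,15,-0.2],
  ],
)

```text
time: 14.15
ee_pos: [0.5062, -0.0386, 0.097]
eef_rot: [0.587, 0.714, -0.242, 0.296]
ft_force: [-0.1, 0.2, -4.2]
width: 0.0596
grip_force: 55.0
```

```bash
python3 - <<'E'
from h import *
s=go([('above',[503,-25,33],11.3,-45,0),('place',[503,-25,28],11.3,-45,0)])
M=R.from_quat(s['eef_rot']).as_matrix(); G=s['ee_pos']*1000-19*M[:,2]; print('G',G,s['ft_force'],s['width'],s['joint_positions'])
c=snap('top','t5.png'); w=cloud(c); m=box(w,0,.085,.15,(305,360,130,190)); print(rect(w,m))
p=w[m]; A=np.c_[p[:,:2],np.ones(len(p))]; print('plane',np.linalg.lstsq(A,p[:,2],rcond=None)[0],len(p))
E
```

```text
above [-0.0, -0.0, -0.003] [55.1, -0.6, 54.4] tcp [505.6 -38.2  19.6]
place [-0.0, -0.0, -0.003] [58.7, -0.6, 57.9] tcp [505.6 -38.2  14.6]
G [503.61102611 -25.41761838 110.47081964] [-0.13447503  0.19025781 -4.22806372] 0.05962692919376413 [-0.15670801  0.34388984 -0.43440376  1.96584964  0.87554652  1.36950088
 -0.8152692 ]
(array([506.7, -48. ]), array([ 84.7, 111.3]), 10.0, array([118.6, 134.2, 138.5]), 1190)
plane [0.10381438 0.04687168 0.08252998] 1190
```

View pics/t5.png

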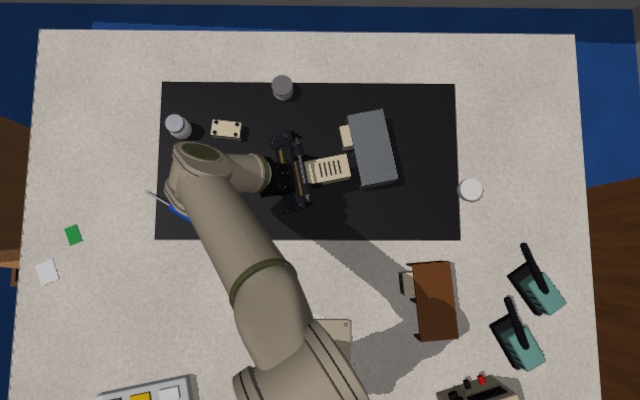

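The vents face up at (330,168) and the back points at the bay. I'll lower it.

Request:
jog_arm(
  plan=[
    [0,0,-0.003,12,0,12,-0.2],
    [0,0,-0.003,26,0,26,-0.2],
    [0,0,-0.003,40,-0.5,40,-0.2],
    [0,0,-0.003,50,-0.5,49,-0.2],
    [0,0,-0.003,55,-0.5,54,-0.2],
    [0,0,-0.003,56,-0.5,55,-0.2],
    [0,0,-0.003,57,-0.5,56,-0.2],
    [0,0,-0.003,57,-0.5,56,-0.2],
    [0,0,-0.003,57,-0.5,56,-0.2],
  ],
)

```text
time: 15.1
ee_pos: [0.5057, -0.038, 0.0171]
eef_rot: [0.585, 0.715, -0.243, 0.296]
ft_force: [-0.3, -0.7, -2.8]
width: 0.0595
grip_force: 55.0
```

```bash
python3 - <<'E'
from h import *
s=go([('place',[503,-25,27],11.3,-45,0)])
M=R.from_quat(s['eef_rot']).as_matrix(); G=s['ee_pos']*1000-19*M[:,2]; print('G',G,s['ft_force'],s['torque'])
c=snap('top'); w=cloud(c); m=box(w,0,.045,.066,(319,352,150,185)); print(rect(w,m))
p=w[m]; A=np.c_[p[:,:2],np.ones(len(p))]; print('plane',np.linalg.lstsq(A,p[:,2],rcond=None)[0],len(p))
E
```

```text
place [-0.0, 0.001, 0.001] [2.4, -0.1, 2.6] tcp [505.6 -38.2  13.6]
G [503.06860728 -24.82026663  30.50527821] [-0.34634552 -0.69321256 -2.81858021] [1.49242071 0.18928942 0.05597018]
(array([510.4, -63.2]), array([59.9, 79.1]), 11.2, array([51.3, 54.3, 58. ]), 586)
plane [0.00395122 0.00759861 0.05290458] 586
```

Request:
jog_arm(
  plan=[
    [0,0,0,0.4,0,0.4,-0.2],
    [0,0,0,0.8,0,0.8,-0.2],
    [0,0,0,1.2,0,1.2,-0.2],
    [0,0,0,1.2,0,1.2,-0.2],
    [0,0,0,1.2,0,1.2,-0.2],
  ],
)

```text
time: 15.65
ee_pos: [0.5054, -0.0381, 0.0157]
eef_rot: [0.585, 0.714, -0.244, 0.296]
ft_force: [-2.7, 2.5, 5.5]
width: 0.0596
grip_force: 55.0
```

Request:
jog_arm(
  plan=[
    [0,0,0,0,0,0,0.2],
    [0,0,0,0,0,0,0.5],
    [0,0,0,0,0,0,1],
    [0,0,0,0,0,0,1],
    [0,0,0,0,0,0,1],
    [0,0,0,0,0,-15,1],
    [0,0,0,0,0,-40,1],
    [0,0,0,0,0,-80,1],
    [0,0,0,0,0,-115,1],
    [0,0,0,0,0,-115,1],
    [0,0,0,0,0,-115,1],
  ],
)

```text
time: 16.75
ee_pos: [0.4896, 0.0427, 0.0966]
eef_rot: [0.585, 0.715, -0.243, 0.296]
ft_force: [0.9, -0.8, -0.6]
width: 0.0867
grip_force: 0.0
```

```bash
cat >> h.py <<'E'
O=np.array([532.1,-171.3]); RX=np.array([.196,-.981]); RY=np.array([.981,.196])
def riser(p): d=np.array(p[:2])-O; return np.round([d@RX,d@RY],1)
E
python3 - <<'E'
from h import *
c=snap('top'); w=cloud(c); m=box(w,0,.046,.064,(295,352,145,190)); r=rect(w,m); print(r,riser(r[0]))
p=w[m]; A=np.c_[p[:,:2],np.ones(len(p))]; print('plane',np.linalg.lstsq(A,p[:,2],rcond=None)[0],len(p))
m=box(w,0,.064,.085,(340,405,100,195)); print(rect(w,m))
c=snap('side'); w=cloud(c); m=box(w,0,.066,.085,(240,322,140,190)); print(rect(w,m))
E
```

```text
(array([529.8, -57.5]), array([100.9, 140.4]), 11.8, array([49.3, 52.8, 56.3]), 908) [-112.1   20. ]
plane [ 0.00026211 -0.00085784  0.05264706] 908
(array([ 581.7, -172.9]), array([200.1, 101. ]), 11.5, array([67.4, 70.8, 74.1]), 2645)
(array([ 594.4, -167.6]), array([170.4, 104. ]), 11.1, array([68.5, 71.2, 73.6]), 938)
```

```bash
cat >> h.py <<'E'
def supply(c):
    w=cloud(c); d=w[...,:2]*1000-O; ry=d@RY; rx=d@RX
    with np.errstate(invalid='ignore'):
        m=(w[...,2]>.046)&(w[...,2]<.062)&(abs(ry)<41)&(rx>-190)&(rx<-43)
        n=(w[...,2]>.046)&(w[...,2]<.062)&(abs(ry-96)<41)&(rx>-190)&(rx<-43)
    for k,q in(('S',m),('NB',n)):
        r=rect(w,q); print(k,r,'riser',riser(r[0]),'rx front/back',np.percentile(rx[q],[1,99]).round(1),'ry',np.percentile(ry[q],[1,99]).round(1))
E
python3 - <<'E'
from h import *
c=snap('top');supply(c)
# push pose: tool down, fingers spread 40 mm; contact face 9.5 mm in front of TCP, height 18
for n,rx,z in (('hi',-260,150),('hi2',-215,120),('low',-215,15)):
    P=O+rx*RX; go([(n,[P[0],P[1],z+19],11.3,0,0)])
print(status.read_state()['joint_positions'])
E
```

```text
S (array([507. , -47.6]), array([ 60.9, 110.8]), 11.9, array([49.2, 53. , 56.5]), 888) riser [-126.3   -0.4] rx front/back [-180.6  -72.4] ry [-30.3  28.9]
NB (array([615.2, -99.5]), array([60.8, 22.1]), 12.2, array([48.8, 52.8, 56.1]), 173) riser [-54.1  95.6] rx front/back [-64.4 -43.4] ry [ 65.7 124.3]
hi [-0.003, 0.788, 0.001] [-7.7, 0.6, -69.6] tcp [481.1  83.8 150. ]
hi2 [-0.003, 0.788, 0.001] [-18.2, 0.7, -16.5] tcp [490.   39.6 120. ]
low [-0.003, 0.788, 0.001] [56.2, 1.0, 57.6] tcp [490.   39.6  15. ]
[-0.26822087  0.40560658 -0.48571946  1.89871961  0.82656819  1.47510641
 -0.90959032]
```

```bash
python3 - <<'E'
from h import *
for n,rx,z in (('a',-225,18),):
    P=O+rx*RX; M=tool(11.3,-20); T=np.array([P[0],P[1],z]); go([(n,T-19*M[:,2],11.3,-20,0)])
print('dir in tool',tool(11.3,-20).T@np.array([*RX,0]))
E
```

```text
a [-0.003, 0.439, 0.002] [61.2, 1.0, 48.4] tcp [488.   49.4  18. ]
dir in tool [-9.40057620e-01 -2.26944268e-05  3.42152992e-01]
```

Request:
jog_arm(
  plan=[
    [0,0.1,0,5,0,-5,0],
    [0,0.2,0,15,0,5,-0.31],
    [0,0.32,0,30,1,20,-0.31],
    [0,0.439,0.002,45,1,34,-0.31],
    [-0.003,0.439,0.002,61,1,48,-0.31],
    [-0.003,0.439,0.002,61,1,48,-0.31],
    [-0.003,0.439,0.002,61,1,48,-0.31],
    [-0.003,0.439,0.002,61,1,48,-0.31],
  ],
)

```text
time: 17.7
ee_pos: [0.4886, 0.0515, 0.0195]
eef_rot: [0.624, 0.762, -0.109, 0.134]
ft_force: [-1.0, -0.0, 1.2]
width: 0.0333
grip_force: 0.0
```

```bash
python3 - <<'E'
from h import *
s=status.read_state(); print(s['width'],riser(s['ee_pos']*1000),s['ee_pos'],s['joint_positions'])
for rx in (-195,-120,-85,-75):
    P=O+rx*RX; M=tool(11.3,-20); go([(rx,np.array([P[0],P[1],18])-19*M[:,2],11.3,-20,0)])
supply(snap('top'))
E
```

```text
0.03334302241672389 [-227.1    1. ] [0.48864726 0.05153467 0.01945666] [-0.0063653   0.31891166 -0.50188623  1.98263261  0.5629108   1.05933401
 -0.62150485]
-195 [0.002, -0.001, 0.001] [-29.5, -1.1, 12.3] tcp [493.9  20.   18. ]
-120 [0.002, -0.001, 0.001] [-100.1, -1.3, 37.8] tcp [508.6 -53.6  18. ]
-85 [0.002, -0.001, 0.001] [-133.0, -1.3, 49.8] tcp [515.4 -87.9  18. ]
-75 [0.002, -0.001, 0.001] [-142.4, -1.4, 53.2] tcp [517.4 -97.7  18. ]
S (array([506.8, -47.7]), array([ 60.7, 111.1]), 12.1, array([49.3, 53.1, 56.5]), 887) riser [-126.2   -0.6] rx front/back [-180.7  -72.2] ry [-30.2  28.9]
NB (array([615. , -99.8]), array([60.7, 21.6]), 12.1, array([49.4, 53. , 56.3]), 171) riser [-53.9  95.3] rx front/back [-64.6 -43.5] ry [ 65.6 124.7]
```

Request:
jog_arm(
  plan=[
    [0,0,0,-14,-1,6,-0.31],
    [0,0,0,-26,-1.5,11,-0.31],
    [0,0,0,-31,-1.5,13,-0.31],
    [0,0,0,-36,-1.5,14.5,-0.31],
    [0,0,0,-41,-1.5,16.5,-0.31],
    [0,0,0,-46,-1.5,18,-0.31],
    [0,0,0,-51,-1.5,20,-0.31],
    [0,0,0,-56,-1.5,22,-0.31],
    [0,0,0,-61,-1.5,24,-0.31],
    [0,0,0,-66,-1.5,25.5,-0.31],
    [0,0,0,-71,-1.5,27.5,-0.31],
    [0,0,0,-76,-1.5,29,-0.31],
  ],
)

```text
time: 18.95
ee_pos: [0.503, -0.0297, 0.0175]
eef_rot: [0.624, 0.762, -0.109, 0.134]
ft_force: [-0.3, 1.3, 0.5]
width: 0.0304
grip_force: 1.0
```

```bash
python3 - <<'E'
from h import *
s=status.read_state(); print(riser(s['ee_pos']*1000),s['ee_pos'],s['ft_force'])
for rx in (-95,-85,-75):
    P=O+rx*RX; M=tool(11.3,-20); go([(rx,np.array([P[0],P[1],18])-19*M[:,2],11.3,-20,0)])
supply(snap('top','t6.png'))
E
```

```text
[-144.6   -0.8] [ 0.50302219 -0.02966865  0.01750814] [-0.30839084  1.32553317  0.45594184]
-95 [0.002, -0.001, 0.0] [-46.7, 0.7, 16.4] tcp [513.5 -78.1  18. ]
-85 [0.002, -0.001, 0.0] [-56.2, 0.7, 19.8] tcp [515.4 -87.9  18. ]
-75 [0.002, -0.001, 0.0] [-65.6, 0.7, 23.2] tcp [517.4 -97.7  18. ]
S (array([511.6, -73.7]), array([ 60.5, 113.4]), 10.8, array([49. , 52.9, 56.2]), 784) riser [-99.8  -1. ] rx front/back [-142.1  -44.3] ry [-30.6  28.4]
NB (array([615.3, -99.4]), array([60.9, 22.2]), 11.1, array([49. , 52.9, 55.9]), 174) riser [-54.2  95.7] rx front/back [-65.3 -43.5] ry [ 66.1 125.5]
```

View pics/t6.png

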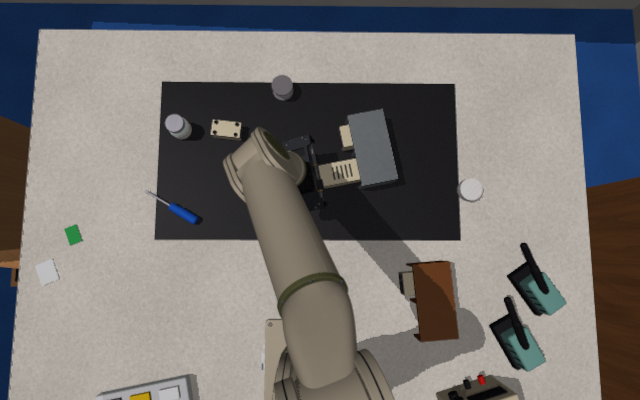

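Request:
jog_arm(
  plan=[
    [0,0,0,-5,0,1.8,-0.31],
    [0,0,0,-10,0,3.6,-0.31],
    [0,0,0,-15,0,5.4,-0.31],
    [0,0,0,-20,0,7.2,-0.31],
    [0,0,0,-25,0.3,9,-0.31],
    [0,0,0,-30,0.3,10.7,-0.31],
    [0,0,0,-35,0.5,12.5,-0.31],
    [0,0,0,-40,0.5,14.2,-0.31],
    [0,0,0,-44,0.5,15.7,-0.31],
    [0,0,0,-48,0.5,17,-0.31],
    [0,0,0,-51,0.5,18,-0.31],
    [0,0,0,-54,0.5,19.1,-0.31],
  ],
)

```text
time: 20.2
ee_pos: [0.5148, -0.0855, 0.018]
eef_rot: [0.624, 0.762, -0.109, 0.134]
ft_force: [-0.5, 0.6, -1.7]
width: 0.0299
grip_force: 0.7
```

```bash
python3 - <<'E'
from h import *
s=status.read_state(); print(riser(s['ee_pos']*1000),s['ee_pos'],s['ft_force'])
for rx in (-85,-75,-72):
    P=O+rx*RX; M=tool(11.3,-20); go([(rx,np.array([P[0],P[1],18])-19*M[:,2],11.3,-20,0)])
supply(snap('top'))
E
```

```text
[-87.6  -0.1] [ 0.51481625 -0.08546229  0.0180394 ] [-0.46970324  0.64878563 -1.73260964]
-85 [0.002, -0.001, 0.0] [-2.4, 0.1, 0.9] tcp [515.4 -87.9  18. ]
-75 [0.002, -0.001, 0.0] [-11.8, 0.1, 4.3] tcp [517.4 -97.7  18. ]
-72 [0.002, -0.001, 0.0] [-14.6, 0.1, 5.3] tcp [ 518.  -100.7   18. ]
S (array([ 517.8, -103.8]), array([59.7, 51.8]), 11.9, array([49.6, 52.9, 56.4]), 307) riser [-69.   -0.8] rx front/back [-83.9 -43.9] ry [-30.   28.5]
NB (array([615.2, -99.3]), array([60.6, 22.2]), 11.8, array([47.9, 53. , 57.3]), 176) riser [-54.3  95.6] rx front/back [-65.2 -43.4] ry [ 65.7 125.3]
```

Request:
jog_arm(
  plan=[
    [0,0,0,-1.5,0,0.5,-0.31],
    [0,0,0,-3,0,1.1,-0.31],
    [0,0,0,-4.5,0,1.6,-0.31],
    [0,0,0,-6,0,2.2,-0.31],
    [0,0,0,-7,0,2.5,-0.31],
    [0,0,0,-8,0,2.9,-0.31],
    [0,0,0,-8,0,2.9,-0.31],
    [0,0,0,-8,0,2.9,-0.31],
  ],
)

```text
time: 21.05
ee_pos: [0.5165, -0.0937, 0.0181]
eef_rot: [0.624, 0.762, -0.109, 0.134]
ft_force: [-0.6, 1.3, 0.4]
width: 0.0301
grip_force: 0.4
```

```bash
python3 - <<'E'
from h import *
s=status.read_state(); print(riser(s['ee_pos']*1000),s['ee_pos'],s['ft_force'])
supply(snap('top')); supply(snap('side'))
E
```

```text
[-79.1  -0.1] [ 0.51646306 -0.09374573  0.0180637 ] [-0.55702573  1.29532207  0.43085199]
S (array([ 518.8, -107.8]), array([60.5, 43.6]), 12.6, array([49.3, 52.9, 56.4]), 237) riser [-64.9  -0.6] rx front/back [-75.4 -43.5] ry [-30.3  28.9]
NB (array([615.1, -99.3]), array([60.7, 22.2]), 11.9, array([48.9, 52.7, 56.2]), 176) riser [-54.4  95.5] rx front/back [-65.  -43.5] ry [ 65.6 125.4]
S (array([514.9, -83.8]), array([42.7, 35.1]), 12.8, array([48. , 53.6, 59.5]), 32) riser [-89.2   0.3] rx front/back [-107.   -71.8] ry [-20.5  21.2]
NB (array([614.8, -96.7]), array([59.9, 25.6]), 9.1, array([46.8, 52.3, 55. ]), 46) riser [-57.   95.8] rx front/back [-69.  -43.4] ry [ 66.4 125.6]
```

Request:
jog_arm(
  plan=[
    [0,0,0,-1,0,0.4,-0.31],
    [0,0,0,-2,0,0.7,-0.31],
    [0,0,0,-3,0,1.1,-0.31],
    [0,0,0,-4,0,1.5,-0.31],
    [0,0,0,-5,0,1.8,-0.31],
    [0,0,0,-6,0,2.2,-0.31],
    [0,0,0,-7,0,2.5,-0.31],
    [0,0,0,-7,0,2.5,-0.31],
    [0,0,0,-7,0,2.5,-0.31],
  ],
)

```text
time: 22.05
ee_pos: [0.5179, -0.1011, 0.0181]
eef_rot: [0.624, 0.762, -0.109, 0.134]
ft_force: [-0.9, 0.5, -1.4]
width: 0.0306
grip_force: 0.4
```

Request:
jog_arm(
  plan=[
    [0,0,0,-0.5,0,0.2,-0.31],
    [0,0,0,-1,0,0.4,-0.31],
    [0,0,0,-1,0,0.4,-0.31],
    [0,0,0,-1,0,0.4,-0.31],
  ],
)

```text
time: 22.45
ee_pos: [0.5181, -0.102, 0.018]
eef_rot: [0.624, 0.762, -0.109, 0.134]
ft_force: [-0.5, 0.9, 0.0]
width: 0.0301
grip_force: 0.8
```

```bash
python3 - <<'E'
from h import *
s=status.read_state(); print(riser(s['ee_pos']*1000),s['ee_pos'],s['ft_force'])
supply(snap('top'))
E
```

```text
[-70.8  -0.1] [ 0.51812442 -0.10196138  0.01801336] [-0.53042659  0.88656761  0.02887486]
S (array([ 519.6, -113. ]), array([60.2, 34.8]), 16.5, array([49.5, 52.9, 55.8]), 166) riser [-59.6  -0.8] rx front/back [-76.  -43.3] ry [-29.6  28.7]
NB (array([615.1, -99.7]), array([60.4, 21.8]), 10.9, array([48.7, 52.7, 56.3]), 164) riser [-54.   95.5] rx front/back [-64.7 -43.4] ry [ 65.5 124.9]
```

Request:
jog_arm(
  plan=[
    [0,0,0,-0.5,0,0.2,-0.31],
    [0,0,0,-1,0,0.4,-0.31],
    [0,0,0,-1.5,0,0.5,-0.31],
    [0,0,0,-2,0,0.7,-0.31],
    [0,0,0,-2,0,0.7,-0.31],
  ],
)

```text
time: 23.0
ee_pos: [0.5185, -0.1042, 0.018]
eef_rot: [0.624, 0.762, -0.109, 0.134]
ft_force: [-0.5, 2.0, -0.8]
width: 0.0299
grip_force: 0.7
```

Request:
jog_arm(
  plan=[
    [0,0,0,-0.5,0,0.2,-0.31],
    [0,0,0,-0.9,0,0.3,-0.31],
    [0,0,0,-0.9,0,0.3,-0.31],
  ],
)

```text
time: 23.3
ee_pos: [0.5187, -0.1051, 0.0181]
eef_rot: [0.624, 0.762, -0.109, 0.134]
ft_force: [0.1, 2.1, -0.1]
width: 0.0301
grip_force: 0.7
```

```bash
python3 - <<'E'
from h import *
s=status.read_state(); print(riser(s['ee_pos']*1000),s['ee_pos'],s['ft_force'])
c=snap('top');supply(c)
cv2.imwrite('pics/t7.png',cv2.resize(c['image'][100:200,280:410,::-1],None,fx=5,fy=5,interpolation=cv2.INTER_CUBIC))
E
```

```text
[-67.6  -0.2] [ 0.51871441 -0.10507068  0.01805151] [ 0.0902721   2.09456084 -0.1042391 ]
S (array([ 520.5, -113. ]), array([59.7, 31.8]), 10.2, array([49.6, 52.8, 56.5]), 138) riser [-59.5   0. ] rx front/back [-72.9 -43.6] ry [-29.1  28.7]
NB (array([ 615. , -100.7]), array([60.6, 21.9]), 14.1, array([49.3, 52.9, 56.4]), 143) riser [-53.   95.2] rx front/back [-63.  -43.2] ry [ 66. 125.]
```

View pics/t7.png

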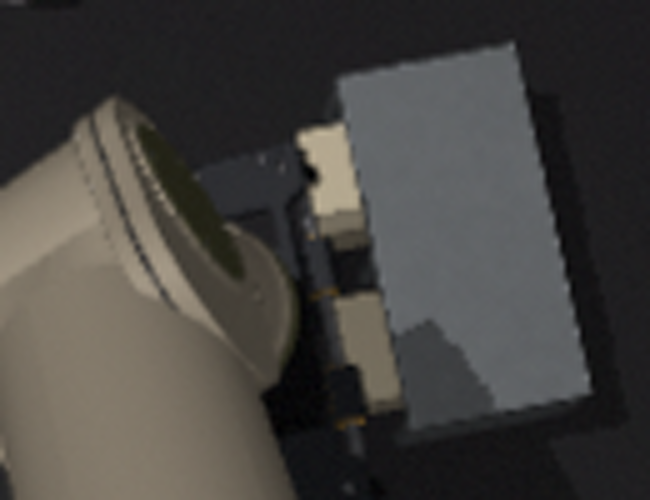

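The crop shows the supply partly in the bay at (370,350) beside its neighbour at (335,170), with both fronts hidden by the gripper. The force is still only sliding friction, so I'll creep on.

Request:
jog_arm(
  plan=[
    [0,0,0,-0.5,0,0.2,-0.31],
    [0,0,0,-0.9,0,0.3,-0.31],
    [0,0,0,-1.4,0,0.5,-0.31],
    [0,0,0,-1.4,0,0.5,-0.31],
  ],
)

```text
time: 23.75
ee_pos: [0.519, -0.1066, 0.0181]
eef_rot: [0.624, 0.762, -0.109, 0.134]
ft_force: [0.4, 0.9, -0.6]
width: 0.03
grip_force: 0.7
```

Request:
jog_arm(
  plan=[
    [0,0,0,-0.5,0,0.2,-0.31],
    [0,0,0,-0.9,0,0.3,-0.31],
    [0,0,0,-0.9,0,0.3,-0.31],
  ],
)

```text
time: 24.05
ee_pos: [0.5191, -0.1069, 0.018]
eef_rot: [0.624, 0.762, -0.109, 0.134]
ft_force: [-1.6, 4.3, -0.1]
width: 0.0304
grip_force: 2.2
```

Request:
jog_arm(
  plan=[
    [0,0,0,-0.5,0,0.2,-0.31],
    [0,0,0,-0.9,0,0.3,-0.31],
    [0,0,0,-0.9,0,0.3,-0.31],
  ],
)

```text
time: 24.35
ee_pos: [0.5192, -0.1071, 0.0179]
eef_rot: [0.624, 0.762, -0.109, 0.134]
ft_force: [-3.7, 7.1, 1.0]
width: 0.03
grip_force: 3.9
```

The force rises with almost no travel, so the back is on the stop. I'll back straight off and check.

Request:
jog_arm(
  plan=[
    [0,0,0,5,0,-1.7,-0.31],
    [0,0,0,15,0,-5,-0.31],
    [0,0,0,40,0,-14,-0.31],
    [0,0,0,75,0,-27,-0.31],
    [0,0,0,110,0,-45,-0.31],
    [0,0,0,120,0,-90,-0.31],
    [0,0,0,120,0,-130,-0.31],
    [0,0,0,120,0,-160,-0.31],
    [0,0,0,120,0,-160,-0.31],
    [0,0,0,120,0,-160,-0.31],
  ],
)

```text
time: 25.35
ee_pos: [0.4865, 0.0559, 0.1281]
eef_rot: [0.624, 0.762, -0.109, 0.135]
ft_force: [-0.0, 0.7, 0.7]
width: 0.03
grip_force: 0.0
```

```bash
python3 - <<'E'
from h import *
s=status.read_state(); print(s['ee_pos'],s['ft_force'])
c=snap('top');supply(c);w=cloud(c)
for n,lo,hi,win in [('small',.02,.065,(205,248,112,145)),('spool',.035,.06,(265,300,70,105)),('jar',.06,.09,(160,195,108,142)),('tin',.015,.04,(455,490,175,205))]: print(n,rect(w,box(w,0,lo,hi,win)))
b=snap('side');supply(b)
a=cv2.resize(c['image'][95:205,140:420,::-1],(784,308),interpolation=cv2.INTER_CUBIC)
e=cv2.resize(b['image'][130:205,210:350,::-1],(532,285),interpolation=cv2.INTER_CUBIC)
o=np.zeros((595,784,3),np.uint8);o[:308]=a;o[310:,:532]=e;cv2.imwrite('pics/f.png',o)
E
```

```text
[0.48653634 0.055948   0.1280717 ] [-0.04370379  0.65690905  0.69660113]
S (array([ 521.2, -118.3]), array([59.7, 22.7]), 11.9, array([48.3, 52.2, 55.8]), 179) riser [-54.1  -0.3] rx front/back [-65.  -43.2] ry [-30.   29.1]
NB (array([614.9, -99.7]), array([59.5, 21.9]), 10.8, array([48.9, 52.7, 56. ]), 175) riser [-54.   95.3] rx front/back [-64.7 -43.4] ry [ 65.7 124.7]
small (array([639.4, 231.8]), array([83.1, 45.1]), 83.5, array([29.9, 36.6, 40.7]), 378)
spool (array([763.2,  75.9]), array([60.1, 57.8]), 12.5, array([40.4, 44.4, 47.9]), 348)
jar (array([643.4, 363.3]), array([50.2, 47.5]), 45.0, array([67.4, 74.1, 77.9]), 287)
tin (array([ 472.8, -454.9]), array([63.7, 62.3]), 62.7, array([20.3, 24.2, 27.9]), 422)Traceback (most recent call last):
  File "<stdin>", line 5, in <module>
  File "h.py", line 40, in supply
    r=rect(w,q); print(k,r,'riser',riser(r[0]),'rx front/back',np.percentile(rx[q],[1,99]).round(1),'ry',np.percentile(ry[q],[1,99]).round(1))
  File "h.py", line 15, in rect
    (c,s,a)=cv2.minAreaRect((p[:,:2]*1000).astype(np.float32)); return np.round(c,1),np.round(s,1),round(a,1),np.round(np.percentile(p[:,2],[5,50,95])*1000,1),len(p)
                                                                                                                       ~~~~~~~~~~~~~^^^^^^^^^^^^^^^^^^
    return _quantile_unchecked(
        a, q, axis, out, overwrite_input, method, keepdims, weights)
    return _ureduce(a,
                    func=_quantile_ureduce_func,
    ...<5 lines>...
                    overwrite_input=overwrite_input,
                    method=method)
    r = func(a, **kwargs)
    result = _quantile(arr,
                       quantiles=q,
    ...<2 lines>...
                       out=out,
                       weights=wgt)
    slices_having_nans = np.isnan(arr[-1, ...])
                                  ~~~^^^^^^^^^
IndexError: index -1 is out of bounds for axis 0 with size 0
```

The supply is home: its front is at x = -65.0 mm against the neighbour's -64.7, centred and level. The bystanders I measured haven't moved, and the gripper is clear. Handing in.

```bash
python3 -c "
from bench import order; print(order.close_job())"
```

```text
the job is handed in; nothing more can be done
None
```

The supply was stood on its back end and released, regrasped, set on its feet in front of the bay and released, then pushed in against the stop, its front within about 0.3 mm of the neighbour's; the small supply, spool, jar and tin measured unmoved (the driver was only checked by eye, mid-run), and the job is handed in at about 25 s.

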